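Find the heavy side of a sander rotor and hold it down

TASK

The covered red rotor of the orbital sander sits on the slanted spindle stand, and one side of it is heavier, hidden under the cover. Grip its black hub and turn it to and fro to find the heavy side by feel (the drag keeps it from swinging by itself), then turn the heavy side to the lowest point and hold it still there for the locking screw: finish with the hub still gripped. Leave everything else on the bench where it is.

Things in the scene. Friction and masses are not known exactly. Their poses are not given: they have to be found in the camera images.
- stand: Fixed aluminium stand: base plate 170 x 150 x 14 mm with a bearing on it. Its origin is on the bench surface; x of the stand (level) points away from the side towards which the spindle leans. It never moves in a run, but place and yaw differ between runs.
- spindle: The fixed spindle, origin on its axis at the centre of the rotor's underside, 95 mm above the bench. Its z axis is the turning axis, pointing out of the rotor's hub face: up, leaning 35 degrees from vertical towards -x of the stand. Its x axis points straight up the slope of the rotor's face, so the lowest point of the rotor is at -x; y is level. It does not turn.
- rotor (a joint): Turn of the rotor about the spindle's z, rad, counter-clockwise seen from outside; many turns either way; 0: white mark straight up the slope. It does not tell the heavy side, which differs in each run. Drag is about 0.24 N m; the heavy side adds or takes up to 0.14 to 0.20 N m: most when level with the axis (hard going up, easy going down), none when lowest or highest. It stays where left.
- hub (a point): Grip point on the turning axis, 55 mm from the spindle's origin along its z. Round black rubber hub, 46 mm in diameter, standing 44 mm out of the disc's face (28 to 72 mm from the spindle's origin). The point is 27 mm above that face, 17 mm below the hub's end. Grip it across with the fingers along the spindle axis and roll about that axis. The frame turns with the rotor.
- mark (a point): White paint mark, 22 x 7 mm, on the outer face of the rotor, 41 mm from the axis, turning with it; it does not tell the heavy side. The rotor is a red disc, 130 mm in diameter, 28 mm thick, with a yellow band and six evenly spaced screws; about 0.95 kg in all.
- port_tube: Bystander: black flared port tube, 90 mm across its foot, 120 mm tall, standing; origin at the centre of its underside.
- tweeter: Bystander: dark tweeter, 104 mm across, 34 mm tall; origin under its centre.
- screw_bowl: Bystander: steel bowl, 100 mm across, 40 mm tall; origin under its centre.
- driver: Bystander: screwdriver with a red handle lying along its x.
- pad: Bystander: yellow polishing pad, 124 mm across, 22 mm thick; origin under its centre.
There are look-alikes about, which are no part of the job. There is more than one size of the stand; the one meant has the size given above.

How it is judged:
By the outcome, as a careful person would: the job done as asked, in the order asked, and still so for the second after the job is handed in, while the arm keeps its last pose, push and grip.
It also fails if it takes over 58 s, if anything falls off the work surface, if the arm or the gripper's body presses on something with over 40 N, if the wrist force passes 120 N, or if a joint passes its speed limit or range.

ROBOT

A 6-joint arm with a two-finger parallel gripper is mounted at the origin on the work surface. World frame = base frame: x ahead of the robot, y to its left, z up, the work surface at z = 0. Lengths are in m, angles in rad, forces in N, time in s.
With the tool pointing down it reaches from about 0.3 to 0.875 m from the base axis. Payload 6.4 kg.
Tool frame: the origin (TCP) lies on the mounting face of the last link; the fingertips stand 173 mm ahead of it and the grasp point (between the pads) lies 155 mm ahead of it (ctrl.tip_reach is the distance from the TCP to the fingertips, in m); z points along the fingers, y is the line along which they close (so a half turn about z gives the same grasp; the last joint's range is limited). The gripper opens to 85 mm and grips with 20 to 120 N. Pads are 22 mm wide; open, the fingers measure 114 mm over their backs; the gripper's body (76 mm by 85 mm) begins 54 mm behind the grasp point. The pads swing forward as they close: fully open they stand 13 mm farther back than shut.
Start: joints at [-1.422, 0.181, 1.607, -0, 1.354, -0.206], TCP at [0.2, -0.539, 0.405] pointing down, gripper open.
Joint ranges: [-2.99, 2.99], [-0.89, 2.07], [0.3, 2.58], [-1.14, 4.28], [0, 2.63], [-3.12, 3.12]. Speed limits (rad/s): [2.57, 2.57, 3.01, 3.14, 3.14, 3.14].

INTERFACE

Orientations are given as a unit quaternion [w, x, y, z].
In Python, from bench import ctrl gives the robot as it stands.
- The arm moves only by the shell command python3 -m pendant 'ROWS'. ROWS is JSON, a list that holds one entry, the list of rows, each a list of 7 numbers: the opening, from 0 (shut) to 1 (fully open), then the shift along the tool's x, y, z in mm, then the turn, a rotation vector about the tool's x, y, z in rad. A call has 1 to 5 rows; each row is the pose to reach, as a shift and turn from the pose commanded when the call began, along the tool's axes at that moment; what a row does not reach only later rows make up. A row lasts 1/12 s, in which the tool goes at most 41.7 mm and 7.16 degrees, less where a joint would pass 70% of its speed; a pose out of reach is approached as far as the arm can. A call with a gripper value outside its range is refused whole. The fingers move at their own pace and stop on an object; the grip force is fixed at half the most. Time passes only in rows, so rows that repeat a pose let the fingers close. It gives the time, the measured TCP pose, the force, the opening and the grip force at its end, in the units of the state.
- ctrl.get_obs(): the state, without advancing time (a new reading comes with each control period).
- ctrl.camera(name): name is "scene" or "top" or "wrist"; returns the picture (480x640x3 uint8, red, green, blue); there is no depth.
- ctrl.camera_params(name): a dict with "mtx" (3x3 intrinsics, pixels), "distortion" ([k1, k2, p1, p2, k3] as OpenCV has them; the pictures are not rectified), "world_from_camera" (4x4, takes a point from camera to world coordinates); the wrist camera has in their place "tool_from_camera" (4x4, takes a point from camera to tool coordinates, whose origin is the TCP and whose axes are the flange's). Camera axes: x right, y down, z forward; pixel columns grow to the right and rows downward; lengths in m; the calibration is good to about 2 mm. A picture is of the moment at which its call begins: read the wrist's pose just before it. camera_params takes no time and is no camera call.
- ctrl.hand_in(): hands the job in; it is judged then, once.
Trained networks look in the newest picture that a camera, given by its name, has taken for a name from the list of things; names that differ only in an ending like _2 or _b are one class to them, and where a whole thing is asked for, a point or a joint stands for the part that bears it (a point fixed in the world has none). Each returns a list of dicts, best first, with "confidence" (0 to 1); they miss things now and then, are a little off and sometimes report something else, mostly with a low value. They report only what shows in the picture. A call takes as long as a camera call. They do not tell look-alikes from the thing itself.
- ctrl.boxes_of(camera, name): "point" ([column, row] as shares, 0 to 1, of the picture: columns of its width, rows of its height, amid what is visible of it).
The state is a dict: "time_s": time; "q": joint angles; "dq": joint speeds; "joint_efforts": joint torques, N m; "eef_pos": TCP position; "eef_rot": TCP orientation; "wrist_force": force on the tool from outside, world axes, zero at the start; "torque": the same for the moment, N m; "opening": opening from 0.0 (shut) to 1.0 (fully open); "grasp_force": force on a finger pad.
Only numpy, scipy, OpenCV 4.12 (cv2) and the standard library are available. Lean on these libraries where they do the work, as an engineer would, in place of code of your own. Each camera call takes 0.05 s, during which the arm holds its last target. There are 200 camera calls.

## Working session

There is one attempt and no reset: what is moved stays moved. The work goes in short steps, Python scripts to look and compute and a shell command to move; the robot and the scene stay as the last step left them, time stands still between calls to the robot, and variables do not carry over. Pictures are saved under pics/ and viewed, at most 10 in all, crops included, and the job is handed in when it is done.

```bash
ls; mkdir -p pics
python3 - <<'E'
from bench import ctrl
import cv2,numpy as np
ims=[]
for c in ["scene","top"]:
    im=ctrl.camera(c); ims.append(im)
    cv2.imwrite(f"pics/{c}0.png",im[:,:,::-1])
    for n in ["stand","rotor","hub","mark"]:
        print(c,n,[( [round(d["point"][0]*640),round(d["point"][1]*480)],round(d["confidence"],2)) for d in ctrl.boxes_of(c,n)])
    p=ctrl.camera_params(c);print(np.round(p["world_from_camera"],3).tolist(),np.round(p["mtx"],1).tolist())
print(ctrl.get_obs())
E
```

```text
pics
scene stand [([237, 223], 0.77), ([391, 296], 0.76)]
scene rotor [([276, 300], 0.71), ([275, 270], 0.68), ([234, 201], 0.63), ([389, 278], 0.63)]
scene hub [([271, 272], 0.94), ([386, 276], 0.8), ([233, 197], 0.62)]
scene mark [([271, 274], 0.87), ([389, 278], 0.86), ([231, 200], 0.8)]
[[0.384, 0.761, -0.523, 1.114], [0.923, -0.307, 0.23, -0.212], [0.014, -0.571, -0.821, 0.954], [0.0, 0.0, 0.0, 1.0]] [[539.4, 0.0, 317.2], [0.0, 539.4, 233.3], [0.0, 0.0, 1.0]]
top stand [([373, 300], 0.96), ([279, 182], 0.75)]
top rotor [([371, 210], 0.89), ([275, 182], 0.76), ([376, 307], 0.61), ([372, 217], 0.53)]
top hub [([375, 306], 0.85), ([371, 216], 0.82), ([278, 181], 0.55)]
top mark [([369, 212], 0.95), ([379, 307], 0.91), ([276, 181], 0.73)]
[[-0.003, -0.996, 0.091, 0.49], [-1.0, 0.001, -0.02, 0.027], [0.02, -0.092, -0.996, 1.195], [0.0, 0.0, 0.0, 1.0]] [[505.4, 0.0, 329.4], [0.0, 505.4, 229.2], [0.0, 0.0, 1.0]]
{'time_s': 0.5, 'q': array([-1.42229026e+00,  1.80797224e-01,  1.60701186e+00,  4.72684942e-06,
        1.35380793e+00, -2.06303746e-01]), 'dq': array([-0.00131875, -0.00123475, -0.00223707, -0.00088696,  0.00028366,
       -0.00066947]), 'joint_efforts': array([ 2.83371710e-04, -4.44440460e+01, -3.51366055e+01, -1.76943299e-04,
        1.84712459e-03,  1.59250413e-05]), 'eef_pos': array([ 0.19977848, -0.53918935,  0.40468428]), 'eef_rot': array([-1.21097039e-05,  9.84305068e-01,  1.76475304e-01,  2.65901475e-06]), 'wrist_force': array([0.16755142, 0.4763565 , 0.03594583]), 'torque': array([-0.05094534, -0.02557904, -0.02169467]), 'grasp_force': 0.0, 'opening': 0.9968602545052654}
```

View pics/scene0.png

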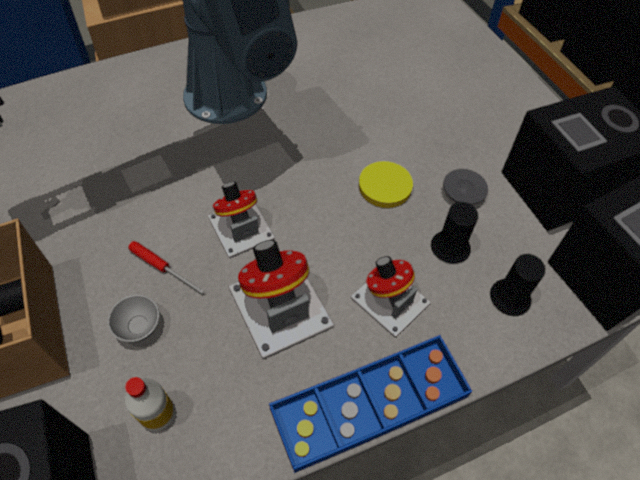

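View pics/top0.png

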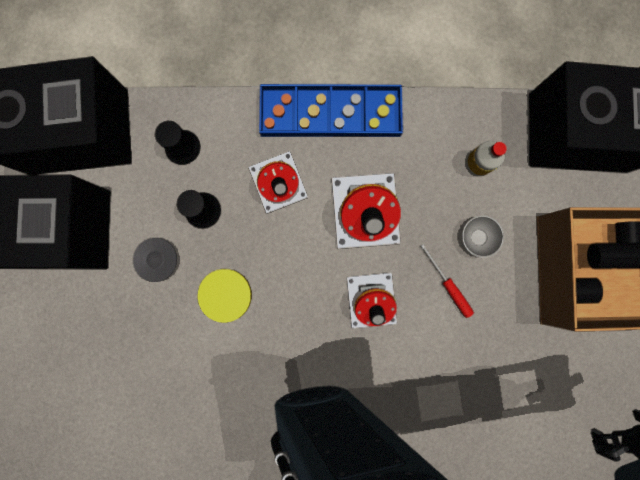

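Run:
```python
import cv2,numpy as np
a=cv2.imread("pics/top0.png")[165:260,320:412]; b=cv2.imread("pics/scene0.png")[230:360,222:340]
a=cv2.resize(a,(460,475),interpolation=3); b=cv2.resize(b,None,fx=475/130,fy=475/130,interpolation=3)
b=b[:,:340] if b.shape[1]<340 else b
o=np.hstack([a,b]);o=o[:, :800];print(o.shape);cv2.imwrite("pics/crop.png",o)
```

```text
(475, 800, 3)
```

View pics/crop.png

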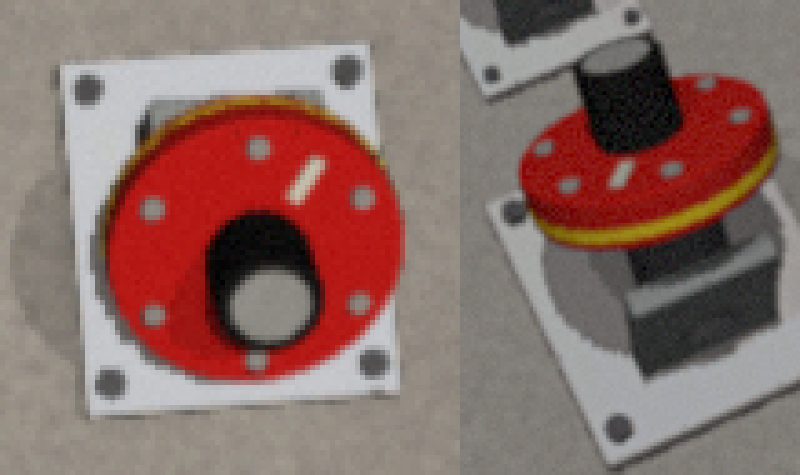

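The crop confirms the large stand at top (371,216). The small ones at (375,306) and (278,182) are look-alikes. The hub end is at about top (374.4,226) and scene (265,245), and the mark is up-slope and to the right.

```bash
cat > h.py <<'E'
from bench import ctrl
import cv2,numpy as np
from scipy.spatial.transform import Rotation as R
def ray(c,px):
    p=ctrl.camera_params(c);T=np.array(p["world_from_camera"])
    u=cv2.undistortPoints(np.array([[px]],float),np.array(p["mtx"]),np.array(p["distortion"]))[0,0]
    return T[:3,3],T[:3,:3]@np.r_[u,1]
def onz(c,px,z):
    o,d=ray(c,px);return o+d*(z-o[2])/d[2]
def tri(A):
    M=np.zeros((3,3));b=np.zeros(3)
    for o,d in A:
        d=d/np.linalg.norm(d);P=np.eye(3)-np.outer(d,d);M+=P;b+=P@o
    return np.linalg.solve(M,b)
def tool():
    o=ctrl.get_obs();q=o["eef_rot"]
    return np.array(o["eef_pos"]),R.from_quat(np.r_[q[1:],q[0]]),o
E
python3 - <<'E'
from h import *
C=[onz("top",p,.014) for p in [(332,178),(393.6,173.6),(400,243.6),(337.6,248.6)]]
tl,tr,br,bl=C
print(np.round(C,4).tolist())
print([np.linalg.norm(C[i]-C[(i+1)%4]) for i in range(4)])
v=(tl+tr-bl-br); w=(tl+bl-tr-br)
print("centre",np.mean(C,0),"yaw",np.arctan2(v[1],v[0]),np.arctan2(-w[0],w[1]))
e=tri([ray("top",(374.4,226)),ray("scene",(265,245))]);print("hub end",e,onz("top",(374.4,226),.154),onz("scene",(265,245),.154))
E
```

```text
[[0.7207, -0.0024, 0.014], [0.7317, -0.1492, 0.014], [0.5647, -0.1618, 0.014], [0.5532, -0.015, 0.014]]
[np.float64(0.14724869217244524), np.float64(0.16749572262899254), np.float64(0.1472980152380832), np.float64(0.16796501097652908)]
centre [ 0.64258889 -0.0820742   0.014     ] yaw 0.07523292951439463 0.07638824444830157
hub end [ 0.59293586 -0.08507043  0.15489568] [ 0.59255674 -0.08650339  0.154     ] [ 0.5928932  -0.08361849  0.154     ]
```

```bash
cat >> h.py <<'E'
yaw=.0755; s,c=np.sin(np.radians(35)),np.cos(np.radians(35))
sz=np.array([-s*np.cos(yaw),-s*np.sin(yaw),c]); sy=np.array([-np.sin(yaw),np.cos(yaw),0]); sx=np.cross(sy,sz)
end=np.array([.5929,-.0851,.1545]); grip=end-.017*sz
# tool at roll 0: z=-sz, x=sy, y=z cross x
RT=R.from_matrix(np.c_[sy,np.cross(-sz,sy),-sz])
def go(p,Rt=RT):
    x,r,o=tool(); print("mm",np.round(r.inv().apply(p-x)*1000,1),"rv",np.round((r.inv()*Rt).as_rotvec(),3),"q",np.round(o["q"],2),"t",round(o["time_s"],2))
E
python3 - <<'E'
from h import *
print(sx,grip,grip+.155*sz)
go(grip+.235*sz)
E
```

```text
[0.81681847 0.06178724 0.57357644] [ 0.60262302 -0.08436451  0.14057442] [ 0.51397194 -0.09107042  0.26754298]
mm [ 406.2 -323.7   71.6] rv [-0.523  0.394 -1.249] q [-1.42  0.18  1.61  0.    1.35 -0.21] t 0.5
```

```bash
python3 -m pendant '[[[1,406,-324,72,-0.52,0.39,-1.25],[1,406,-324,72,-0.52,0.39,-1.25],[1,406,-324,72,-0.52,0.39,-1.25],[1,406,-324,72,-0.52,0.39,-1.25],[1,406,-324,72,-0.52,0.39,-1.25]]]'; python3 -c "
from h import *
go(grip+.235*sz)"
```

```text
time_s: 0.92
eef_pos: [0.3069, -0.3607, 0.3759]
eef_rot: [0.098, 0.887, 0.438, 0.105]
wrist_force: [0.3, -0.4, 0.1]
opening: 1.003
grasp_force: 0.0
mm [304.1 -47.9  63.1] rv [-0.29   0.219 -0.689] q [-1.19 -0.1   1.97  0.25  1.1  -0.63] t 0.92
```

```bash
python3 -m pendant '[[[1,304,-48,63,-0.29,0.22,-0.69],[1,304,-48,63,-0.29,0.22,-0.69],[1,304,-48,63,-0.29,0.22,-0.69],[1,304,-48,63,-0.29,0.22,-0.69],[1,304,-48,63,-0.29,0.22,-0.69]]]'; python3 -c "
from h import *
go(grip+.235*sz)"
```

```text
time_s: 1.33
eef_pos: [0.4145, -0.1845, 0.3481]
eef_rot: [0.185, 0.705, 0.655, 0.2]
wrist_force: [1.2, 0.3, 0.6]
opening: 1.0
grasp_force: 0.0
mm [92.5 31.2 41.1] rv [-0.057  0.043 -0.136] q [-0.81 -0.18  2.13  0.53  0.86 -1.02] t 1.33
```

```bash
python3 -m pendant '[[[1,92,31,41,-0.06,0.04,-0.14],[1,92,31,41,-0.06,0.04,-0.14],[1,92,31,41,-0.06,0.04,-0.14],[1,92,31,41,-0.06,0.04,-0.14]]]'
python3 - <<'E'
from h import *
go(grip+.235*sz)
x,r,o=tool()
im=ctrl.camera("wrist");cv2.imwrite("pics/w1.png",im[:,:,::-1])
p=ctrl.camera_params("wrist");T=np.array(p["tool_from_camera"]);W=np.eye(4);W[:3,:3]=r.as_matrix();W[:3,3]=x;W=np.linalg.inv(W@T)
for P in [end,grip-.027*sz]+[grip-.027*sz+.065*(np.cos(a)*sx+np.sin(a)*sy) for a in np.arange(4)*np.pi/2]:
    print(cv2.projectPoints(P[None],cv2.Rodrigues(W[:3,:3])[0],W[:3,3],np.array(p["mtx"]),np.array(p["distortion"]))[0].ravel().round(1))
for n in ["hub","mark"]: print(n,[(np.round(np.array(d["point"])*[640,480]),d["confidence"]) for d in ctrl.boxes_of("wrist",n)])
print(T.round(3),np.round(p["mtx"]))
E
```

```text
time_s: 1.67
eef_pos: [0.4685, -0.0933, 0.332]
eef_rot: [0.204, 0.648, 0.7, 0.22]
wrist_force: [-0.5, 0.2, 0.0]
opening: 1.0
grasp_force: 0.0
mm [-1.2  0.3 -1.1] rv [-0.001 -0.001  0.002] q [-0.55 -0.11  2.12  0.56  0.69 -0.99] t 1.67
[316.6 270.6]
[316.6 248.5]
[409.3 248.8]
[316.9 152.8]
[224.  248.2]
[316.4 331.2]
hub [(array([386.,  17.]), 0.65), (array([ 13., 296.]), 0.61), (array([316., 243.]), 0.56)]
mark [(array([386.,  18.]), 0.65), (array([ 14., 293.]), 0.56)]
[[ 0.001 -0.963 -0.271  0.069]
 [ 1.     0.001  0.     0.   ]
 [ 0.    -0.271  0.963  0.031]
 [ 0.     0.     0.     1.   ]] [[344.   0. 316.]
 [  0. 344. 241.]
 [  0.   0.   1.]]
```

View pics/w1.png

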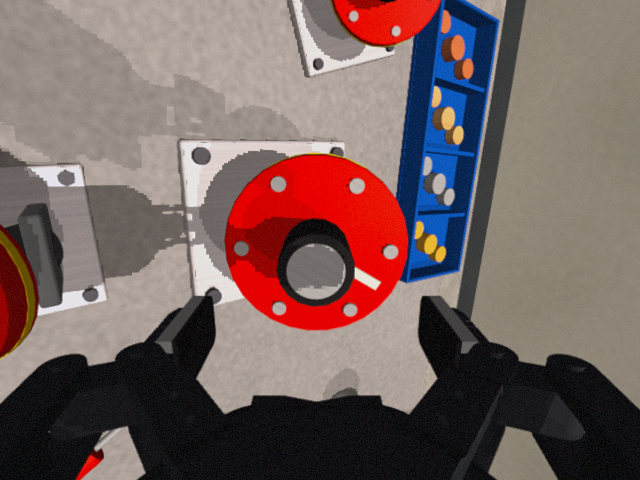

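The hub cap is at (316,271) and the disc spans x 226–407, matching the prediction within 2 px. The tool is aligned on the spindle axis, so I'll advance 79 mm and roll +0.98 to centre joint 6.

```bash
python3 -m pendant '[[[1,-1,0,20,0,0,0.12],[1,-1,0,40,0,0,0.24],[1,-1,0,60,0,0,0.36],[1,-1,0,70,0,0,0.48],[1,-1,0,79,0,0,0.6]]]'; python3 -m pendant '[[[1,0,0,0,0,0,0.12],[1,0,0,0,0,0,0.24],[1,0,0,0,0,0,0.36],[1,0,0,0,0,0,0.38],[1,0,0,0,0,0,0.38]]]';  python3 -c "
from h import *
go(grip+.155*sz)"
```

```text
time_s: 2.23
eef_pos: [0.5131, -0.0966, 0.2673]
eef_rot: [0.131, 0.829, 0.472, 0.27]
wrist_force: [0.4, 0.0, 0.2]
opening: 1.002
grasp_force: 0.0
time_s: 2.65
eef_pos: [0.513, -0.0963, 0.2684]
eef_rot: [0.079, 0.902, 0.311, 0.29]
wrist_force: [0.2, 0.3, -0.3]
opening: 1.001
grasp_force: 0.0
mm [ 3.4 -3.9  1.5] rv [ 0.003  0.004 -0.981] q [-0.5   0.11  2.06  0.66  0.53 -0.09] t 2.65
```

```bash
python3 -m pendant '[[[1,3.4,-3.9,1.5,0,0,0],[1,3.4,-3.9,1.5,0,0,0],[1,3.4,-3.9,1.5,0,0,0]]]';  python3 -c "
from h import *
go(grip+.155*sz)"
```

```text
time_s: 2.9
eef_pos: [0.5141, -0.0896, 0.2672]
eef_rot: [0.078, 0.901, 0.311, 0.29]
wrist_force: [0.1, -0.2, 0.2]
opening: 1.0
grasp_force: 0.0
mm [-0.8  1.2 -0.4] rv [ 0.002  0.003 -0.98 ] q [-0.49  0.11  2.06  0.65  0.52 -0.08] t 2.9
```

```bash
cat >> h.py <<'E'
def tq():
    x,r,o=tool();tz=r.as_matrix()[:,2]
    a=(RT.inv()*r).as_rotvec()[2]
    print("T %.4f roll %.3f q6 %.3f eff6 %.4f dq6 %.2f"%(o["torque"]@tz,a,o["q"][5],o["joint_efforts"][5],o["dq"][5]),"F",r.inv().apply(o["wrist_force"]).round(1),"M",r.inv().apply(o["torque"]).round(2),"g",o["grasp_force"].round(0) if hasattr(o["grasp_force"],"round") else o["grasp_force"],"op %.3f t %.2f"%(o["opening"],o["time_s"]))
    open("log.txt","a").write("%f %f %f\n"%(o["q"][5],o["torque"]@tz,o["dq"][5]))
E
P='python3 -m pendant'; python3 -m pendant '[[[0,-0.5,0.6,0,0,0,0],[0,-0.5,0.6,0,0,0,0],[0,-0.5,0.6,0,0,0,0],[0,-0.5,0.6,0,0,0,0],[0,-0.5,0.6,0,0,0,0]]]'; python3 -m pendant '[[[0,0,0,0,0,0,0],[0,0,0,0,0,0,0],[0,0,0,0,0,0,0],[0,0,0,0,0,0,0],[0,0,0,0,0,0,0]]]';  python3 -c "
from h import *
tq();go(grip+.155*sz)"
```

```text
time_s: 3.32
eef_pos: [0.5139, -0.0904, 0.2674]
eef_rot: [0.078, 0.902, 0.311, 0.29]
wrist_force: [-5.6, 0.3, 6.2]
opening: 0.522
grasp_force: 59.7
time_s: 3.73
eef_pos: [0.5139, -0.0903, 0.2674]
eef_rot: [0.078, 0.902, 0.311, 0.29]
wrist_force: [-6.8, 0.3, 5.0]
opening: 0.522
grasp_force: 59.8
T 0.0233 roll 0.981 q6 -0.081 eff6 -0.0072 dq6 0.00 F [-1.8 -2.1 -8. ] M [ 0.49 -0.45  0.02] g 59.76262986660004 op 0.522 t 3.73
mm [-0.3  0.7 -0.2] rv [ 0.001  0.003 -0.981] q [-0.49  0.11  2.06  0.65  0.53 -0.08] t 3.73
```

```bash
m='from h import *;tq()'; for i in 1; do
python3 -m pendant '[[[0,0,0,0,0,0,0.08],[0,0,0,0,0,0,0.16],[0,0,0,0,0,0,0.24]]]' >/dev/null; python3 -c "$m"
python3 -m pendant '[[[0,0,0,0,0,0,0.08],[0,0,0,0,0,0,0.16],[0,0,0,0,0,0,0.24]]]'  >/dev/null; python3 -c "$m"
python3 -m pendant '[[[0,0,0,0,0,0,0.08],[0,0,0,0,0,0,0.16],[0,0,0,0,0,0,0.24]]]'  >/dev/null; python3 -c "$m"
python3 -m pendant '[[[0,0,0,0,0,0,-0.08],[0,0,0,0,0,0,-0.16],[0,0,0,0,0,0,-0.24]]]'  >/dev/null; python3 -c "$m"
python3 -m pendant '[[[0,0,0,0,0,0,-0.08],[0,0,0,0,0,0,-0.16],[0,0,0,0,0,0,-0.24]]]'  >/dev/null; python3 -c "$m"
python3 -m pendant '[[[0,0,0,0,0,0,-0.08],[0,0,0,0,0,0,-0.16],[0,0,0,0,0,0,-0.24]]]'  >/dev/null; python3 -c "$m"
python3 -m pendant '[[[0,0,0,0,0,0,-0.08],[0,0,0,0,0,0,-0.16],[0,0,0,0,0,0,-0.24]]]'  >/dev/null; python3 -c "$m"
done
```

```text
T -0.3627 roll 1.224 q6 0.162 eff6 -0.9333 dq6 0.95 F [-1.6  0.2 -6.8] M [ 0.39 -0.53 -0.36] g 59.92212653160095 op 0.522 t 3.98
T -0.3042 roll 1.464 q6 0.402 eff6 -0.9457 dq6 0.95 F [-3.   0.4 -6.6] M [ 0.22 -0.64 -0.3 ] g 59.98077929019928 op 0.530 t 4.23
T -0.3118 roll 1.704 q6 0.642 eff6 -0.9757 dq6 0.95 F [-2.   2.7 -6.8] M [ 0.05 -0.63 -0.31] g 60.01976430416107 op 0.523 t 4.48
T 0.1946 roll 1.458 q6 0.395 eff6 1.1314 dq6 -0.95 F [-2.1  0.1 -6.6] M [ 0.23 -0.63  0.19] g 60.11872708797455 op 0.525 t 4.73
T 0.1454 roll 1.218 q6 0.155 eff6 1.1260 dq6 -0.95 F [-2.9 -1.4 -8.4] M [ 0.4  -0.51  0.15] g 60.16330897808075 op 0.520 t 4.98
T 0.1393 roll 0.977 q6 -0.085 eff6 1.1452 dq6 -0.95 F [-1.1 -2.3 -7.9] M [ 0.44 -0.36  0.14] g 60.22882103919983 op 0.527 t 5.23
T 0.0813 roll 0.737 q6 -0.325 eff6 1.1576 dq6 -0.95 F [-1.1 -2.8 -9.3] M [ 0.57 -0.26  0.08] g 60.3175950050354 op 0.526 t 5.48
```

```bash
m='from h import *;tq()'
for i in 1 2 3 4 5 6 7 8; do python3 -m pendant '[[[0,0,0,0,0,0,-0.08],[0,0,0,0,0,0,-0.16],[0,0,0,0,0,0,-0.24]]]'  >/dev/null; python3 -c "$m"; done
for i in 1 2 3 4 5 6 7 8 9 10 11 12 13 14 15 16 17 18 19; do python3 -m pendant '[[[0,0,0,0,0,0,0.08],[0,0,0,0,0,0,0.16],[0,0,0,0,0,0,0.24]]]'  >/dev/null; python3 -c "$m"; done
for i in 1 2 3 4 5 6 7 8; do python3 -m pendant '[[[0,0,0,0,0,0,-0.08],[0,0,0,0,0,0,-0.16],[0,0,0,0,0,0,-0.24]]]'  >/dev/null; python3 -c "$m"; done
cat > fit.py <<'E'
import numpy as np
d=np.loadtxt("log.txt");d=d[abs(d[:,2])>.3]
A=np.c_[-np.sign(d[:,2]),np.cos(d[:,0]),np.sin(d[:,0]),np.ones(len(d))]
x,*_=np.linalg.lstsq(A,d[:,1],rcond=None);res=d[:,1]-A@x
C=np.linalg.inv(A.T@A)*res.var()
print("drag,A,B,T0",x.round(4),"rms",res.std(),"amp",np.hypot(x[1],x[2]),"phase sd",np.sqrt(C[1,1])/np.hypot(x[1],x[2]))
# T=K sin(q-q0): on tool; stable where gravity restoring
ph=np.arctan2(-x[1],x[2]); print("zeros q6",ph,ph+np.pi,ph-np.pi, "slope>0 at first")
E
python3 fit.py
```

```text
T 0.0877 roll 0.497 q6 -0.565 eff6 1.1618 dq6 -0.95 F [  0.1  -4.  -10.3] M [ 0.55 -0.1   0.09] g 60.42518377304077 op 0.522 t 5.73
T 0.0486 roll 0.257 q6 -0.805 eff6 1.1584 dq6 -0.95 F [  0.3  -3.9 -11.9] M [0.59 0.04 0.05] g 60.548973083496094 op 0.524 t 5.98
T 0.1172 roll 0.017 q6 -1.045 eff6 1.1475 dq6 -0.95 F [  1.4  -5.7 -13. ] M [0.54 0.21 0.12] g 60.681291818618774 op 0.525 t 6.23
T 0.1923 roll -0.222 q6 -1.285 eff6 1.1281 dq6 -0.95 F [  2.3  -6.  -14.1] M [0.57 0.44 0.19] g 60.8137571811676 op 0.524 t 6.48
T 0.2004 roll -0.462 q6 -1.525 eff6 1.1038 dq6 -0.95 F [  2.7  -6.3 -15.1] M [0.48 0.59 0.2 ] g 60.936493277549744 op 0.529 t 6.73
T 0.2068 roll -0.702 q6 -1.765 eff6 1.0745 dq6 -0.95 F [  4.7  -7.2 -15.8] M [0.38 0.81 0.21] g 61.0360050201416 op 0.526 t 6.98
T 0.2016 roll -0.942 q6 -2.005 eff6 1.0425 dq6 -0.95 F [  6.3  -7.1 -15.1] M [0.36 1.03 0.2 ] g 61.10043168067932 op 0.523 t 7.23
T 0.3123 roll -1.182 q6 -2.245 eff6 1.0093 dq6 -0.95 F [  8.3  -5.9 -17.9] M [0.24 1.25 0.31] g 61.107192635536194 op 0.523 t 7.48
T -0.2760 roll -0.936 q6 -1.998 eff6 -1.0347 dq6 0.96 F [ 
[... 2996 characters left out ...]
1.115 eff6 1.0054 dq6 -0.95 F [-0.8  4.9 -8. ] M [-0.45 -0.49  0.28] g 60.24077653884888 op 0.525 t 13.48
T 0.1911 roll 1.938 q6 0.875 eff6 1.0386 dq6 -0.95 F [-0.8  2.4 -6.7] M [-0.22 -0.62  0.19] g 60.25033414363861 op 0.526 t 13.73
T 0.2123 roll 1.698 q6 0.635 eff6 1.0712 dq6 -0.95 F [-1.8  2.3 -7.2] M [ 0.07 -0.57  0.21] g 60.248581767082214 op 0.526 t 13.98
T 0.1816 roll 1.458 q6 0.395 eff6 1.1011 dq6 -0.95 F [-1.5  0.3 -8.2] M [ 0.24 -0.57  0.18] g 60.232858657836914 op 0.527 t 14.23
drag,A,B,T0 [ 0.2505 -0.1244  0.0743  0.0057] rms 0.027353823851595006 amp 0.14484866959300216 phase sd 0.05446592020094399
zeros q6 1.0324801455357613 4.174072799125554 -2.109112508054032 slope>0 at first
```

```bash
cat > fit2.py <<'E'
import numpy as np
# q6, eff6 steady samples typed from the sweep (first after each reversal dropped)
neg=[(.155,1.1260),(-.085,1.1452),(-.325,1.1576),(-.565,1.1618),(-.805,1.1584),(-1.045,1.1475),(-1.285,1.1281),(-1.525,1.1038),(-1.765,1.0745),(-2.005,1.0425),(-2.245,1.0093),(1.835,.9204),(1.595,.9449),(1.355,.9735),(1.115,1.0054),(.875,1.0386),(.635,1.0712),(.395,1.1011)]
pos=[(-1.758,-.9722),(-1.518,-.9432),(-1.278,-.9186),(-1.038,-.9004),(-.798,-.8888),(-.558,-.8849),(-.318,-.8890),(-.078,-.9013),(.162,-.9202),(.402,-.9457),(.642,-.9758),(.882,-1.0076),(1.122,-1.0411),(1.362,-1.0726),(1.602,-1.1015),(1.842,-1.1257),(2.082,-1.1439),(2.323,-1.1560)]
d=np.array([(q,e,-1) for q,e in neg]+[(q,e,1) for q,e in pos])
A=np.c_[d[:,2],np.cos(d[:,0]),np.sin(d[:,0]),np.ones(len(d))]
x,*_=np.linalg.lstsq(A,d[:,1],rcond=None);print(x,(d[:,1]-A@x).std(),np.hypot(x[1],x[2]))
# effort = K sin(q-q0), slope>0 at lowest
print("lowest q6",np.arctan2(-x[1],x[2]))
E
python3 fit2.py; python3 fit.py
```

```text
[-1.02311005e+00  1.15832870e-01 -7.51191922e-02  1.21896326e-06] 0.0007146045155418448 0.13805849039069712
lowest q6 -2.1461259210512034
drag,A,B,T0 [ 0.2505 -0.1244  0.0743  0.0057] rms 0.027353823851595006 amp 0.14484866959300216 phase sd 0.05446592020094399
zeros q6 1.0324801455357613 4.174072799125554 -2.109112508054032 slope>0 at first
```

```bash
m='from h import *;tq()'
for i in 1 2 3 4 5 6 7 8 9 10 11 12 13; do python3 -m pendant '[[[0,0,0,0,0,0,-0.08],[0,0,0,0,0,0,-0.16],[0,0,0,0,0,0,-0.24]]]'  >/dev/null; python3 -c "$m"|cut -c1-60; done
for i in 1 2 3 4 5; do python3 -m pendant '[[[0,0,0,0,0,0,0.08],[0,0,0,0,0,0,0.16],[0,0,0,0,0,0,0.24]]]'  >/dev/null; python3 -c "$m"|cut -c1-60; done
python3 fit.py
```

```text
T 0.1217 roll 1.218 q6 0.155 eff6 1.1260 dq6 -0.95 F [-2.5 -
T 0.1333 roll 0.977 q6 -0.085 eff6 1.1452 dq6 -0.95 F [-2.2 
T 0.1053 roll 0.737 q6 -0.325 eff6 1.1576 dq6 -0.95 F [-0.2 
T 0.0455 roll 0.497 q6 -0.565 eff6 1.1618 dq6 -0.95 F [ -0.1
T 0.0926 roll 0.257 q6 -0.805 eff6 1.1584 dq6 -0.95 F [  1. 
T 0.1502 roll 0.017 q6 -1.045 eff6 1.1474 dq6 -0.95 F [  1.4
T 0.1816 roll -0.222 q6 -1.285 eff6 1.1281 dq6 -0.95 F [  2.
T 0.1684 roll -0.462 q6 -1.525 eff6 1.1038 dq6 -0.95 F [  3.
T 0.2205 roll -0.702 q6 -1.765 eff6 1.0744 dq6 -0.95 F [  4.
T 0.1987 roll -0.942 q6 -2.005 eff6 1.0425 dq6 -0.95 F [  6.
T 0.2723 roll -1.182 q6 -2.245 eff6 1.0092 dq6 -0.95 F [  7.
T 0.2658 roll -1.422 q6 -2.485 eff6 0.9768 dq6 -0.95 F [  9.
T 0.3278 roll -1.662 q6 -2.725 eff6 0.9477 dq6 -0.95 F [ 10.
T -0.2591 roll -1.415 q6 -2.478 eff6 -1.0997 dq6 0.95 F [  9
T -0.1871 roll -1.175 q6 -2.238 eff6 -1.0373 dq6 0.95 F [  7
T -0.2335 roll -0.935 q6 -1.998 eff6 -1.0045 dq6 0.95 F [  6
T -0.2864 roll -0.696 q6 -1.758 eff6 -0.9722 dq6 0.95 F [  4
T -0.3039 roll -0.456 q6 -1.518 eff6 -0.9432 dq6 0.95 F [  3
drag,A,B,T0 [ 0.2474 -0.1223  0.0736  0.0031] rms 0.02854546648189361 amp 0.1427348529843846 phase sd 0.04423958856976253
zeros q6 1.0293116191601415 4.170904272749935 -2.1122810344296514 slope>0 at first
```

```bash
python3 -m pendant '[[[0,0,0,0,0,0,-0.1],[0,0,0,0,0,0,-0.2],[0,0,0,0,0,0,-0.3],[0,0,0,0,0,0,-0.4],[0,0,0,0,0,0,-0.5]]]'  >/dev/null; python3 -m pendant '[[[0,0,0,0,0,0,-0.06],[0,0,0,0,0,0,-0.1],[0,0,0,0,0,0,-0.125],[0,0,0,0,0,0,-0.125],[0,0,0,0,0,0,-0.125]]]';python3 -m pendant '[[[0,0,0,0,0,0,0],[0,0,0,0,0,0,0],[0,0,0,0,0,0,0],[0,0,0,0,0,0,0]]]'
python3 - <<'E'
from h import *
tq()
cv2.imwrite("pics/f.png",np.hstack([cv2.resize(ctrl.camera("wrist")[:,:,::-1],(400,300)),cv2.resize(ctrl.camera("scene")[200:380,180:420,::-1],(400,300))]))
E
```

```text
time_s: 19.57
eef_pos: [0.513, -0.0905, 0.2667]
eef_rot: [0.288, 0.195, 0.934, 0.082]
wrist_force: [-16.1, -3.0, 9.1]
opening: 0.521
grasp_force: 61.2
time_s: 19.9
eef_pos: [0.513, -0.0904, 0.2666]
eef_rot: [0.288, 0.195, 0.934, 0.082]
wrist_force: [-17.0, -3.1, 8.6]
opening: 0.521
grasp_force: 61.2
T -0.2865 roll -1.084 q6 -2.147 eff6 0.2307 dq6 -0.00 F [  7.2  -6.  -16.9] M [ 0.22  1.16 -0.29] g 61.23365342617035 op 0.521 t 19.90
```

View pics/f.png

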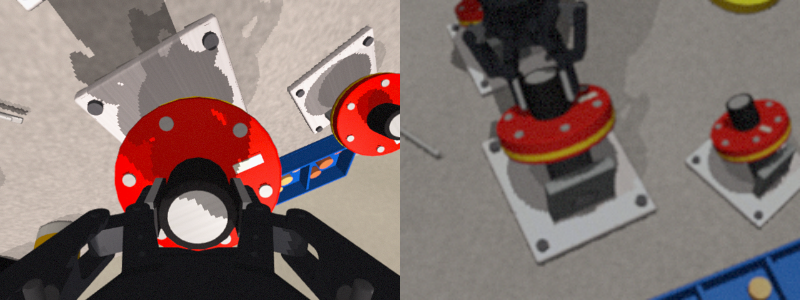

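The picture shows the hub still gripped at wrist (197,220), the mark turned with the gripper to (248,163), and nothing else moved. Joint 6 is at -2.147, against a fitted lowest point of -2.14, and the arm is at rest.

```bash
python3 -c "
from bench import ctrl
print(ctrl.hand_in())"
```

```text
the job is handed in; nothing more can be done
None
```

I found the rotor's heavy side by feel, turned it to within about half a degree of the fitted lowest point (the fit itself is good to a few degrees), and handed the job in at about 20 s with the hub still gripped and held still. The verdict wasn't shown.

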